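Charge the vacuum battery

ROBOT

A 7-joint arm with a two-finger parallel gripper is mounted at the origin on the work surface. World frame = base frame: x ahead of the robot, y to its left, z up, the work surface at z = 0. Lengths are in m, angles in rad, forces in N, time in s.
With the tool pointing down it reaches from about 0.35 to 0.9 m from the base axis. Payload 8.1 kg.
Tool frame: the origin (TCP) lies midway between the tips of the shut fingers; the grasp point (between the pads) lies 19 mm behind it; z points along the fingers, y is the direction in which the jaws open and shut (so a half turn about z gives the same grasp; the last joint's range is limited). The gripper opens to 92 mm and grips with 3 to 60 N. Pads are 19 mm wide; open, the fingers measure 130 mm over their backs; the gripper's body (75 mm by 190 mm) begins 47 mm behind the grasp point.
Start: joints at [1.177, 0.434, 0.025, 1.573, -0.012, 1.134, -0.075], TCP at [0.179, -0.599, 0.227] pointing down, gripper open.
Joint ranges: [-2.62, 2.62], [-0.44, 2.09], [-1.27, 1.32], [0.08, 2.57], [-1.32, 4.46], [0.12, 2], [-2.74, 2.74]. Speed limits (rad/s): [2.22, 2.22, 3.01, 3.01, 3.14, 3.14, 3.14].

INTERFACE

Orientations are given as a rotation vector (axis times angle).
In Python, from cell import arm gives the robot as it stands. The module is installed in compiled form; this text tells all that it offers.
- The arm moves only by the tool jog_arm, never from a script. Its argument "increments" is a list of rows, each an object with "slide": the shift along the tool's x, y, z in mm, a list of three; "roll": the turn about the tool's z in rad; "gripper": the opening, from 0 (shut) to 1 (fully open). In form: [{"slide": [x, y, z], "roll": roll, "gripper": gripper}, ...]. A call has exactly 10 rows; each row is the pose to reach, as a shift and turn from the pose commanded when the call began, along the tool's axes at that moment; what a row does not reach only later rows make up. A row lasts 1/12 s, in which the tool goes at most 41.7 mm and 7.16 degrees, less where a joint would pass 70% of its speed; a pose out of reach is approached as far as the arm can. A call with a gripper value outside its range is refused whole. The fingers move at their own pace and stop on an object; "newtons" is the grip in N (left out, the last holds). Time passes only in rows, so rows that repeat a pose let the fingers close, or fill a call up. It gives the time, the measured TCP pose, the force and the opening at its end, in the units of the state.
- arm.observe(): the state, without advancing time (a new reading comes with each control period).
- arm.get_image(name): name is "side" or "top"; returns a dict with "frame" (420x560x3 uint8, blue, green, red), "depth" (420x560 float32, m along the optical axis (not along the pixel's ray), 0 where there is no reading), "intrinsics" (3x3 intrinsics, pixels), "R" (3x3) and "t" (3): a world point X has camera coordinates R X + t. Camera axes: x right, y down, z forward; pixel columns grow to the right and rows downward; lengths in m; the calibration is good to about 2 mm. A picture is of the moment at which its call begins.
- arm.sign_off(): hands the job in, once; it reports no verdict.
The state is a dict: "clock": time; "joints": joint angles; "dq": joint speeds; "joint_efforts": joint torques, N m; "position": TCP position; "ee_rot": TCP orientation; "force": force on the tool from outside, world axes, zero at the start; "ft_torque": the same for the moment, N m; "width": opening from 0.0 (shut) to 1.0 (fully open).
Only numpy, scipy, OpenCV 4.12 (cv2) and the standard library are available. Lean on these libraries where they do the work, as an engineer would, in place of code of your own. Each camera call takes 0.05 s, during which the arm holds its last target.

TASK

Take the stick battery out of the blue tray and press it down between the two copper spring clips of the white charging dock until it snaps fully home, with its red end at the red clip. Then start the charge by pressing the flat green key on the dock, firm enough for it to register but without leaning hard on it. Leave the other things on the counter where they are.

Things in the scene. Friction and masses are not known exactly. Their poses are not given: they have to be found in the camera images.
- battery: loose stick battery, 0.32 kg: cylinder 48 mm in diameter, 116 mm long along its y axis (black and grey, red band at the +y end), with a brass cap 36 mm in diameter at each end whose outer 9 mm taper to a 10 mm flat tip; 152 mm over the tips. Origin at its centre on the axis. Lies level in the tray, axis 40 mm above the counter; grip across its 48 mm at mid-length from above
- battery_red_end (a point): the tip of the battery's red end, 76 mm from its centre along its +y axis
- tray: blue tray, fixed, 100 x 170 x 14 mm, origin under its centre on the counter; two 12 mm thick V saddles at y = -45 and +45 mm in its frame (32 mm high, open between) carry the battery along the tray's y axis, red end at +y, axis 40 mm up
- dock: white charging dock, fixed, 170 (x) x 220 (y) x 30 mm high, origin under its centre on the counter, z up. Battery bay along its y axis at x = +30 mm: grey V saddles 12 mm thick at y = -45 and +45 mm carry the battery with its axis 66 mm above the counter; a copper clip at each end. Red stripe and red clip foot on the +y side, black on the -y side. Green key at x = -50 mm
- dock_seat (a point): point in the bay, 66 mm above the counter, where the battery's centre lies when it is fully home; the battery's y axis then points along the dock's +y
- dock_red_end (a point): point in the bay where the tip of the battery's red end lies when it is fully home, at the red clip
- clip_red (a joint): outward lean (rad) of the sprung copper clip at the dock's +y end, 0 at rest. Upright leaf 24 mm wide, hinged on the dock's top 80 mm from the bay's middle; inward rounded nose 51 mm, flared lip up to 68 mm above the dock's top. The battery pressed straight down wedges both clips out to about 0.14 (8 to 16 N, from about 30 mm above its seat), then they snap back over its tapered ends
- clip_black (a joint): the same for the clip at the dock's -y end
- start_key: flat green membrane key with a white ring, 34 (x) x 44 (y) mm, upper face 33.5 mm above the counter, on the dock in front of the bay; gives 1 mm per 4 N, registers when at least 5 N is held for 0.1 s with a finger or the shut gripper; more than 30 N is leaning too hard
- key_top (a point): centre of the key's upper face
- mug: blue mug, 80 mm in diameter, 90 mm high, beside or beyond the work; leave it. Origin under its centre
- jar: amber jar with a copper lid, 76 mm in diameter, 100 mm high, beside or beyond the work; leave it. Origin under its centre
- lighter: orange stove lighter 210 mm long, lying on the counter to the side; leave it. Origin under its middle

How it is judged:
On the way, in this order (a step that is already met when the one before it is completed fails the run):
1. the robot presses the battery in, spreading the clips (value of joint any of clip_red, clip_black above 0.08 rad and contact force between any of the fingers, the arm and battery above 1 N and distance between battery and dock_seat below 0.035 m), for 0.02 s.
2. the battery has snapped home, red end at the red clip (value of joint each of clip_red, clip_black below 0.06 rad and distance between battery and dock_seat below 0.006 m and distance between battery_red_end and dock_red_end below 0.01 m), for 0.1 s.
3. the green key is pressed with at least 5 N (contact force between the fingers and start_key above 5 N), for 0.1 s.
At the end, for the whole second after the job is handed in: the battery is at rest in the dock's bay, its centre within 6 mm of the seat and its red tip within 10 mm of its place at the red clip, with both clips snapped back (less than 0.06 rad) (all of step 2 and linear speed of battery below 0.02 m/s); the robot touches nothing.
It fails at once if the key is leant on with more than 30 N (contact force between anything else and start_key above 30 N).
It fails at once if a bystander is moved by more than 30 mm (distance of any of mug, jar, lighter from where it was at the start of the episode above 0.03 m).
It also fails if it takes over 54 s, if anything falls off the work surface, if the arm or the gripper's body presses on something with over 40 N, if the wrist force passes 120 N, or if a joint passes its speed limit or range.

## Working session

There is one attempt and no reset: what is moved stays moved. The work goes in short steps, Python scripts to look and compute and a tool call to move; the robot and the scene stay as the last step left them, time stands still between calls to the robot, and variables do not carry over. Pictures are saved under pics/ and viewed, and the job is handed in when it is done.

Besides the shell and the picture viewer there is one more tool, called after "Request:" as name(argument=value, ...) on one line, values as JSON. jog_arm: Moves the arm, as the interface text tells. Its arguments: {"type":"object","properties":{"increments":{"type":"array"},"newtons":{"type":"number"}},"required":["increments"]}

```bash
mkdir -p pics; python3 - <<'E'
from cell import arm
import cv2,numpy as np,pickle
s=arm.observe(); print(s)
d={}
for n in("top","side"):
    g=arm.get_image(n); d[n]=g; cv2.imwrite(f"pics/{n}0.png",g["frame"]); print(n,g["intrinsics"],g["R"],g["t"], -g["R"].T@g["t"])
pickle.dump(d,open("im0.pkl","wb"))
E
```

```text
{'clock': 0.0, 'joints': array([ 1.17741038,  0.43523711,  0.024988  ,  1.57406554, -0.01162669,
        1.13400011, -0.07510886]), 'dq': array([-0.00073091, -0.0010928 ,  0.00052587,  0.00134986,  0.00030825,
       -0.00100303, -0.00010716]), 'joint_efforts': array([-3.11294696e-05, -6.67857599e+01,  9.84789021e-01, -3.14466405e+01,
       -6.05343003e-02,  4.28833324e-02,  1.46165726e-04]), 'position': array([ 0.17899468, -0.5983016 ,  0.22594856]), 'ee_rot': array([-3.10696013e+00, -4.54776508e-01,  5.48466775e-04]), 'force': array([ 0.4763904 ,  0.79384437, -0.21786897]), 'ft_torque': array([ 0.02952647, -0.03093886, -0.01279915]), 'width': 1.0013348814633374}
top [[441.07982798   0.         274.03207149]
 [  0.         441.07982798 206.20171795]
 [  0.           0.           1.        ]] [[ 0.01539857 -0.99982317 -0.01079408]
 [-0.98066264 -0.01299529 -0.19527391]
 [ 0.19509911  0.01359229 -0.98068934]] [0.00636443 0.63473104 1.0616827 ] [4.15225667e-01 1.81123962e-04 1.16519602e+00]
side [[467.99611398   0.         274.87336172]
 [  0.         467.99611398 199.81817446]
 [  0.           0.           1.        ]] [[ 0.98760114 -0.1555713   0.02101342]
 [-0.07100738 -0.56207486 -0.82403264]
 [ 0.14000695  0.81232347 -0.56615248]] [-0.61212921  0.11692906  1.11785625] [ 0.45633469 -0.93756772  0.74209338]
```

View pics/top0.png

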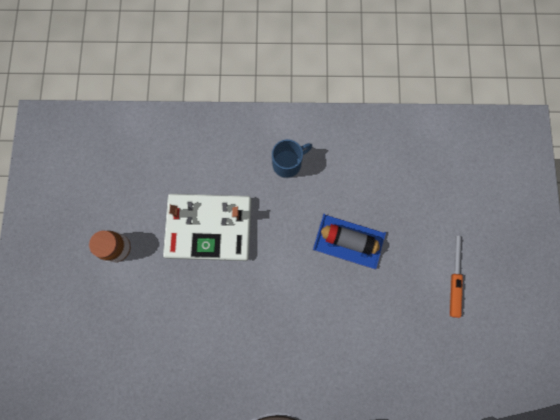

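View pics/side0.png

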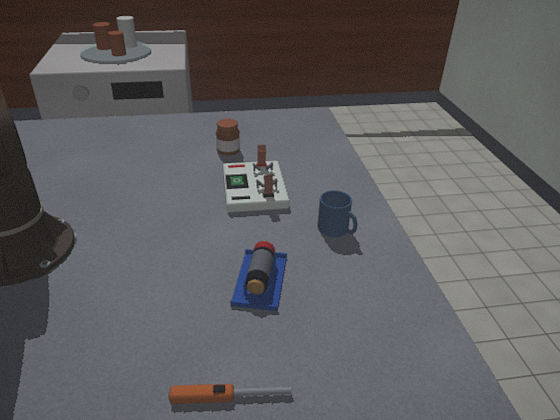

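The top view shows the dock at (165–250, 195–260), with its red side on the left. The tray is at (315–387, 215–267), with the battery's red end on the left at (328, 234). The mug is at (288, 158), the jar at (107, 246) and the lighter at (457, 280). Next I'll measure these.

```bash
cat > h.py <<'E'
import numpy as np,cv2
def ray(g,uv,z):
    uv=np.atleast_2d(uv).astype(float);K=g["intrinsics"];R=g["R"];c=-R.T@g["t"]
    d=np.c_[uv,np.ones(len(uv))]@np.linalg.inv(K).T@R
    return c+d*((z-c[2])/d[:,2])[:,None]
def proj(g,X):
    p=(np.atleast_2d(X)@g["R"].T+g["t"])@g["intrinsics"].T
    return p[:,:2]/p[:,2:]
def cloud(g):
    D=g["depth"];v,u=np.indices(D.shape);p=np.stack([u*D,v*D,D],-1)@np.linalg.inv(g["intrinsics"]).T
    return (p-g["t"])@g["R"]
def big(m,k=3):
    m=cv2.morphologyEx(m.astype(np.uint8)*255,cv2.MORPH_CLOSE,np.ones((k,k)))
    c,_=cv2.findContours(m,cv2.RETR_EXTERNAL,cv2.CHAIN_APPROX_NONE)
    return max(c,key=cv2.contourArea)[:,0,:]
def rect(P):
    r=cv2.minAreaRect((P[:,:2]*1000).astype(np.float32)); b=cv2.boxPoints(r)
    e=[b[1]-b[0],b[2]-b[1]]; l=max(e,key=np.linalg.norm)
    a=np.arctan2(l[1],l[0]); a=a if a>0 else a+np.pi
    return np.round(r[0],1),np.round(sorted(r[1]),1),"long axis deg",np.round(np.degrees(a),2)
E
python3 - <<'E'
import pickle,numpy as np,cv2
from h import *
d=pickle.load(open("im0.pkl","rb"))
for n in("top","side"):
    g=d[n];f=g["frame"];h=cv2.cvtColor(f,cv2.COLOR_BGR2HSV);H,S,V=[h[...,i].astype(int) for i in range(3)];C=cloud(g)
    win=np.zeros(H.shape,bool)
    if n=="top": win[180:275,150:400]=1
    else: win[150:320,210:300]=1
    print(n)
    dock=big(win&(S<60)&(V>140),5); print("dock",rect(ray(g,dock,.03)), dock.min(0),dock.max(0))
    tr=big(win&(H>105)&(H<130)&(S>150),5); print("tray",rect(ray(g,tr,.014)))
    gr=big(win&(H>40)&(H<90)&(S>80),5); print("green",rect(ray(g,gr,.0335)))
    for nm,m in(("red",((H<8)|(H>172))&(S>130)),("orange",(H>=8)&(H<25)&(S>110))):
        k,l,st,ce=cv2.connectedComponentsWithStats((win&m).astype(np.uint8))
        for i in range(1,k):
            if st[i,4]>8:
                P=C[(l==i)&(g["depth"]>0)]; print(nm,ce[i].round(1),st[i,4],(np.median(P,0)*1000).round(), "zmax",(P[:,2].max()*1000).round())
    # battery depth points near tray above z 50mm
    P=C[win&(C[...,2]>.045)&(C[...,1]<-.07)&(g["depth"]>0)]
    print("bat",len(P),rect(P),(P[:,2].max()*1000))
    for rr,nm in (((150,60,100,130),"jar"),):pass
    cv2.imwrite(f"pics/{n}_z.png",cv2.resize(f[170:280,150:400] if n=="top" else f[140:310,200:310],None,fx=3.2,fy=3.2,interpolation=cv2.INTER_CUBIC))
E
```

```text
top
dock (array([596.3, 193.6]), array([225. , 226.9]), 'long axis deg', np.float32(0.72)) [162 180] [249 266]
tray (array([ 554.3, -181.3]), array([ 96. , 168.1]), 'long axis deg', np.float32(73.41))
green (array([536.2, 191.8]), array([36.1, 46.8]), 'long axis deg', np.float32(90.82))
red [176.6 214.3] 31 [609. 266.  40.] zmax 85.0
red [332.3 233.4] 145 [ 567. -132.   60.] zmax 68.0
red [172.9 241.7] 72 [543. 276.  31.] zmax 38.0
orange [173.6 210. ] 47 [617. 265.  90.] zmax 97.0
orange [235.4 212. ] 48 [614. 111.  88.] zmax 99.0
orange [325.7 231.4] 69 [ 573. -117.   53.] zmax 59.0
orange [375.  246.8] 55 [ 535. -240.   55.] zmax 67.0
bat 972 (array([ 555.2, -179.9]), array([ 47.1, 150.7]), 'long axis deg', np.float32(73.44)) 69.15469695541027
side
dock (array([562.6, 190.4]), array([117.1, 216.5]), 'long axis deg', np.float32(89.17)) [223 161] [265 203]
tray (array([ 584.3, -196.2]), array([ 43. , 176.9]), 'long axis deg', np.float32(72.25))
green (array([538.8, 190.1]), array([35. , 46.8]), 'long axis deg', np.float32(89.84))
red [237.2 165.7] 23 [550. 274.  32.] zmax 36.0
red [264.5 245. ] 88 [ 574. -136.   63.] zmax 67.0
orange [254.4 281. ] 29 [ 539. -241.   58.] zmax 62.0
bat 970 (array([ 555.2, -186.5]), array([ 47.4, 142. ]), 'long axis deg', np.float32(73.61)) 67.86430729382671
```

View pics/top_z.png

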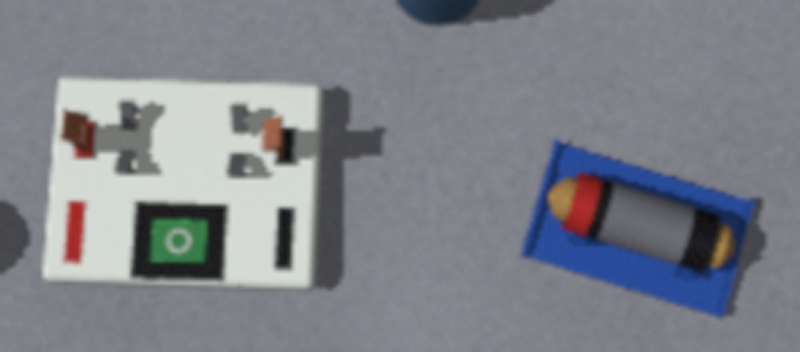

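View pics/side_z.png

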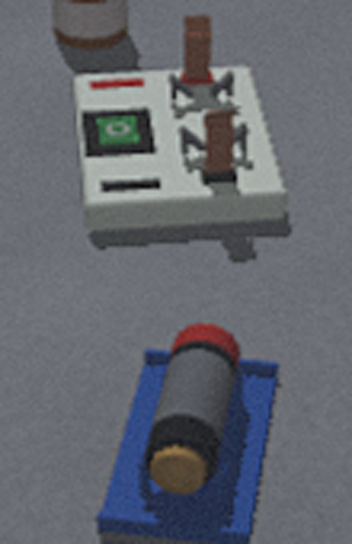

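```bash
python3 - <<'E'
import pickle,numpy as np,cv2
from h import *
d=pickle.load(open("im0.pkl","rb"))
g=d["top"];f=g["frame"];h=cv2.cvtColor(f,cv2.COLOR_BGR2HSV);S,V=h[...,1].astype(int),h[...,2].astype(int)
print(V[185:200,205],S[185:200,205],V[255:266,205],V[225,158:170],V[225,244:256])
m=np.zeros(V.shape,bool);m[185:270,155:258]=((S<60)&(V>150))[185:270,155:258]
for th in(130,150,170):
    mm=np.zeros(V.shape,bool);mm[185:270,155:258]=(V>th)[185:270,155:258]
    mm=cv2.morphologyEx(mm.astype(np.uint8),cv2.MORPH_OPEN,np.ones((3,3)))>0
    c=big(mm,9);print(th,rect(ray(g,c,.03)),c.min(0),c.max(0))
C=cloud(g)
# depth based dock top
M=(abs(C[...,2]-.03)<.008)&(C[...,1]>.05)&(C[...,1]<.33)&(C[...,0]>.45)&(C[...,0]<.75)&(g["depth"]>0)
P=C[M];print(len(P),np.median(P[:,2]));c=big(M,9);print("depth",rect(ray(g,c,.03)))
# clips: high points
for n in("top","side"):
    C=cloud(d[n]);M=(C[...,2]>.07)&(C[...,1]>.06)&(C[...,1]<.3)&(C[...,0]>.5)&(C[...,0]<.7)
    k,l,st,ce=cv2.connectedComponentsWithStats(M.astype(np.uint8))
    for i in range(1,k):
        if st[i,4]>8:P=C[l==i];print(n,"clip",ce[i],st[i,4],(P.min(0)*1000).round(),(P.max(0)*1000).round(),(P.mean(0)*1000).round(1))
E
```

```text
[140 139 137 136 139 140 141 141 144 151 181 208 216 217 216] [18 18 19 17 18 18 16 16 18 10  7  7  7  8  8] [ 34  62 127 166 128 135 139 138 135 135 136] [135 137 138 139 137 135 138 169 207 218 218 217] [218 218 217 196 151 108  82  78  77  75  75  77]
130 (array([585.7, 195. ]), array([221.4, 273. ]), 'long axis deg', np.float32(90.85)) [155 185] [257 269]
150 (array([586.6, 191.6]), array([169.6, 217.4]), 'long axis deg', np.float32(89.12)) [163 194] [249 259]
170 (array([585.9, 191.9]), array([166. , 215.6]), 'long axis deg', np.float32(89.02)) [163 194] [248 259]
5020 0.029927071306998905
depth (array([585., 188.]), array([169.3, 219. ]), 'long axis deg', np.float32(89.03))
top clip [173.5375 209.925 ] 80 [605. 257.  78.] [629. 273. 100.] [616.5 265.   89.5]
top clip [235.10169492 211.66101695] 59 [602. 104.  76.] [627. 120. 100.] [614.  111.5  89.9]
side clip [260.875  149.1625] 80 [606. 255.  70.] [631. 278. 100.] [618.2 265.2  87.7]
side clip [267.78409091 178.27272727] 88 [604. 104.  70.] [628. 120. 100.] [616.2 109.5  83.7]
```

```bash
cat > plan.py <<'E'
import sys,numpy as np
from cell import arm
from scipy.spatial.transform import Rotation as Ro
s=arm.observe();p=s["position"];R=Ro.from_rotvec(s["ee_rot"]).as_matrix()
j=np.degrees(np.arctan2(R[1,1],R[0,1])); 
print("t",round(s["clock"],2),"p",(p*1000).round(1),"jaw deg",j.round(2),"z",R[:,2].round(4),"F",s["force"].round(1),"w",round(s["width"],3),"q",s["joints"].round(2))
if len(sys.argv)>3:
    t=np.array(list(map(float,sys.argv[1:4])))/1000
    print("slide",(R.T@(t-p)*1000).round(1))
    if len(sys.argv)>4:
        dj=(float(sys.argv[4])-j+90)%180-90
        print("roll",np.round(-np.radians(dj),3))
E
python3 plan.py 555 -181 180 -16.6
```

```text
t 0.1 p [ 179.  -598.4  226. ] jaw deg -73.34 z [-5.0e-04  1.3e-03 -1.0e+00] F [-0.3 -0.4 -0.4] w 1.0 q [ 1.18  0.44  0.03  1.57 -0.01  1.13 -0.08]
slide [ 479.9 -292.    46.4]
roll -0.99
```

Request:
jog_arm(increments=[{"slide": [20,-12,0],"roll": -0.05,"gripper": 1},{"slide": [50,-30,0],"roll": -0.13,"gripper": 1},{"slide": [82,-50,0],"roll": -0.23,"gripper": 1},{"slide": [115,-70,0],"roll": -0.33,"gripper": 1},{"slide": [148,-90,0],"roll": -0.43,"gripper": 1},{"slide": [181,-110,0],"roll": -0.53,"gripper": 1},{"slide": [214,-130,0],"roll": -0.63,"gripper": 1},{"slide": [247,-150,0],"roll": -0.73,"gripper": 1},{"slide": [280,-170,0],"roll": -0.83,"gripper": 1},{"slide": [310,-188,0],"roll": -0.93,"gripper": 1}], newtons=50)

```text
clock: 0.93
position: [0.4234, -0.3275, 0.2266]
ee_rot: [-2.569, -1.808, -0.0]
force: [0.5, -0.8, 0.7]
width: 0.999
```

```bash
python3 plan.py 555 -181 120 -16.6
```

```text
t 0.93 p [ 423.4 -327.5  226.6] jaw deg -19.73 z [-0.e+00  4.e-04 -1.e+00] F [ 0.5 -0.8  0.7] w 0.999 q [ 0.8   0.31 -0.3   1.77  0.1   1.07  0.11]
slide [182.3  74.4 106.7]
roll -0.055
```

Request:
jog_arm(increments=[{"slide": [25,10,5],"roll": -0.03,"gripper": 1},{"slide": [52,21,15],"roll": -0.055,"gripper": 1},{"slide": [80,33,30],"roll": -0.055,"gripper": 1},{"slide": [108,44,45],"roll": -0.055,"gripper": 1},{"slide": [135,55,62],"roll": -0.055,"gripper": 1},{"slide": [160,65,80],"roll": -0.055,"gripper": 1},{"slide": [178,72,95],"roll": -0.055,"gripper": 1},{"slide": [182,74,105],"roll": -0.055,"gripper": 1},{"slide": [182,74,107],"roll": -0.055,"gripper": 1},{"slide": [182,74,107],"roll": -0.055,"gripper": 1}])

```text
clock: 1.77
position: [0.5531, -0.1849, 0.1189]
ee_rot: [-2.523, -1.87, 0.003]
force: [-0.1, -0.4, -0.7]
width: 1.002
```

```bash
python3 plan.py 555 -181 22 -16.6; python3 - <<'E'
from cell import arm
import cv2
for n in("top","side"):
    f=arm.get_image(n)["frame"]; f=f[170:290,280:420] if n=="top" else f[180:330,190:350]
    cv2.imwrite(f"pics/{n}1.png",cv2.resize(f,None,fx=4 if n=="top" else 3.5,fy=4 if n=="top" else 3.5))
E
```

```text
t 1.77 p [ 553.1 -184.9  118.9] jaw deg -16.92 z [-2.3e-03 -1.0e-04 -1.0e+00] F [-0.1 -0.4 -0.7] w 1.002 q [ 0.47  0.5  -0.34  1.78  0.21  0.9  -0.25]
slide [ 4.4  0.9 96.9]
roll -0.006
```

View pics/side1.png

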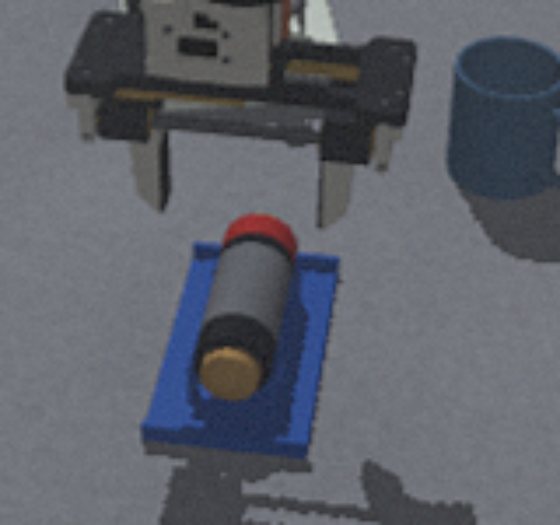

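View pics/top1.png

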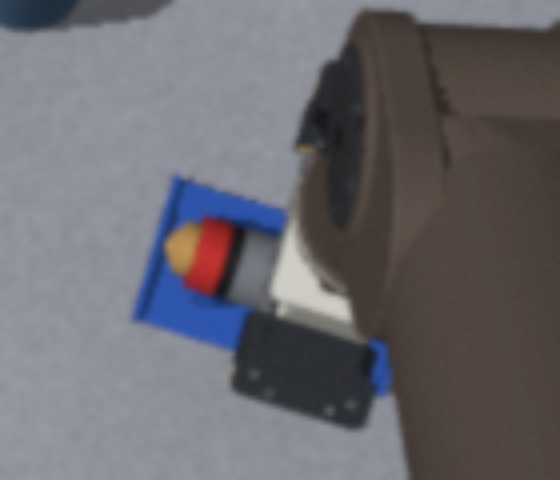

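The jaws straddle the battery (side view: fingers at (150,185) and (335,190), battery between them at (250,280)), and the mug is clear. Descending now.

Request:
jog_arm(increments=[{"slide": [2,0,8],"roll": -0.006,"gripper": 1},{"slide": [4,1,25],"roll": -0.006,"gripper": 1},{"slide": [4,1,45],"roll": -0.006,"gripper": 1},{"slide": [4,1,65],"roll": -0.006,"gripper": 1},{"slide": [4,1,80],"roll": -0.006,"gripper": 1},{"slide": [4,1,90],"roll": -0.006,"gripper": 1},{"slide": [4,1,95],"roll": -0.006,"gripper": 1},{"slide": [4,1,96],"roll": -0.006,"gripper": 1},{"slide": [4,1,96],"roll": -0.006,"gripper": 1},{"slide": [4,1,96],"roll": -0.006,"gripper": 1}])

```text
clock: 2.7
position: [0.557, -0.1809, 0.0246]
ee_rot: [2.517, 1.877, 0.001]
force: [-0.2, -0.6, 0.1]
width: 0.997
```

```bash
python3 plan.py 555 -181 21 -16.6
```

```text
t 2.7 p [ 557.  -180.9   24.6] jaw deg -16.57 z [ 1.4e-03 -4.0e-04 -1.0e+00] F [-0.2 -0.6  0.1] w 0.997 q [ 0.43  0.63 -0.3   1.85  0.27  0.7  -0.31]
slide [-0.6 -1.9  3.6]
roll 0.001
```

Request:
jog_arm(increments=[{"slide": [0,-2,3],"roll": 0,"gripper": 1},{"slide": [0,-2,3],"roll": 0,"gripper": 0.7},{"slide": [0,-2,3],"roll": 0,"gripper": 0.6},{"slide": [0,-2,3],"roll": 0,"gripper": 0.55},{"slide": [0,-2,3],"roll": 0,"gripper": 0.5},{"slide": [0,-2,3],"roll": 0,"gripper": 0.4},{"slide": [0,-2,3],"roll": 0,"gripper": 0.3},{"slide": [0,-2,3],"roll": 0,"gripper": 0.2},{"slide": [0,-2,3],"roll": 0,"gripper": 0.1},{"slide": [0,-2,3],"roll": 0,"gripper": 0}], newtons=55)

```text
clock: 3.53
position: [0.5562, -0.1806, 0.0213]
ee_rot: [2.516, 1.877, 0.003]
force: [5.2, -1.7, 0.3]
width: 0.51
```

Request:
jog_arm(increments=[{"slide": [0,0,0],"roll": 0,"gripper": 0},{"slide": [0,0,0],"roll": 0,"gripper": 0},{"slide": [0,0,-5],"roll": 0,"gripper": 0},{"slide": [0,0,-20],"roll": 0,"gripper": 0},{"slide": [0,0,-45],"roll": 0,"gripper": 0},{"slide": [0,0,-75],"roll": 0,"gripper": 0},{"slide": [0,0,-105],"roll": 0,"gripper": 0},{"slide": [0,0,-130],"roll": 0,"gripper": 0},{"slide": [0,0,-145],"roll": 0,"gripper": 0},{"slide": [0,0,-150],"roll": 0,"gripper": 0}])

```text
clock: 4.37
position: [0.5549, -0.1801, 0.1732]
ee_rot: [2.517, 1.877, 0.002]
force: [0.8, 0.1, -2.7]
width: 0.509
```

```bash
python3 plan.py 616.5 189.5 172 -0.9
```

```text
t 4.37 p [ 554.9 -180.1  173.2] jaw deg -16.56 z [ 2.3e-03 -7.0e-04 -1.0e+00] F [ 0.8  0.1 -2.7] w 0.509 q [ 0.48  0.44 -0.35  1.72  0.18  1.   -0.23]
slide [371.8 -46.3   1.1]
roll -0.273
```

Request:
jog_arm(increments=[{"slide": [10,-1,0],"roll": -0.01,"gripper": 0},{"slide": [35,-4,0],"roll": -0.03,"gripper": 0},{"slide": [70,-9,0],"roll": -0.06,"gripper": 0},{"slide": [105,-13,0],"roll": -0.09,"gripper": 0},{"slide": [140,-17,0],"roll": -0.12,"gripper": 0},{"slide": [175,-22,0],"roll": -0.15,"gripper": 0},{"slide": [210,-26,0],"roll": -0.18,"gripper": 0},{"slide": [245,-30,0],"roll": -0.21,"gripper": 0},{"slide": [280,-35,0],"roll": -0.24,"gripper": 0},{"slide": [305,-38,0],"roll": -0.26,"gripper": 0}])

```text
clock: 5.2
position: [0.603, 0.1278, 0.1686]
ee_rot: [-2.245, -2.193, 0.003]
force: [-0.2, 0.6, -2.7]
width: 0.512
```

```bash
python3 plan.py 616.5 189.5 160 -0.9
```

```text
t 5.2 p [603.  127.8 168.6] jaw deg -1.34 z [-0.0037  0.0013 -1.    ] F [-0.2  0.6 -2.7] w 0.512 q [ 0.02  0.52 -0.46  1.63  0.25  1.05 -0.54]
slide [62.  12.1  8.6]
roll -0.008
```

Request:
jog_arm(increments=[{"slide": [25,5,2],"roll": -0.004,"gripper": 0},{"slide": [45,9,5],"roll": -0.01,"gripper": 0},{"slide": [56,11,8],"roll": -0.01,"gripper": 0},{"slide": [61,12,8],"roll": -0.01,"gripper": 0},{"slide": [62,12,8],"roll": -0.01,"gripper": 0},{"slide": [62,12,8],"roll": -0.01,"gripper": 0},{"slide": [62,12,8],"roll": -0.01,"gripper": 0},{"slide": [62,12,8],"roll": -0.01,"gripper": 0},{"slide": [62,12,8],"roll": -0.01,"gripper": 0},{"slide": [62,12,8],"roll": -0.01,"gripper": 0}])

```text
clock: 6.03
position: [0.6189, 0.1838, 0.1629]
ee_rot: [2.244, 2.198, 0.0]
force: [0.4, -0.0, -3.1]
width: 0.511
```

```bash
python3 plan.py 616.5 189.5 130 -0.9; python3 - <<'E'
from cell import arm
import cv2,pickle
d={}
for n in("top","side"):
    d[n]=arm.get_image(n);f=d[n]["frame"]; f=f[160:280,130:280] if n=="top" else f[60:220,180:340]
    cv2.imwrite(f"pics/{n}2.png",cv2.resize(f,None,fx=3.5,fy=3.5))
pickle.dump(d,open("im2.pkl","wb"))
E
```

```text
t 6.03 p [618.9 183.8 162.9] jaw deg -1.16 z [ 4.e-04 -3.e-04 -1.e+00] F [ 0.4 -0.  -3.1] w 0.511 q [-0.08  0.57 -0.45  1.57  0.27  1.07 -0.62]
slide [ 5.7 -2.5 32.9]
roll -0.005
```

View pics/side2.png

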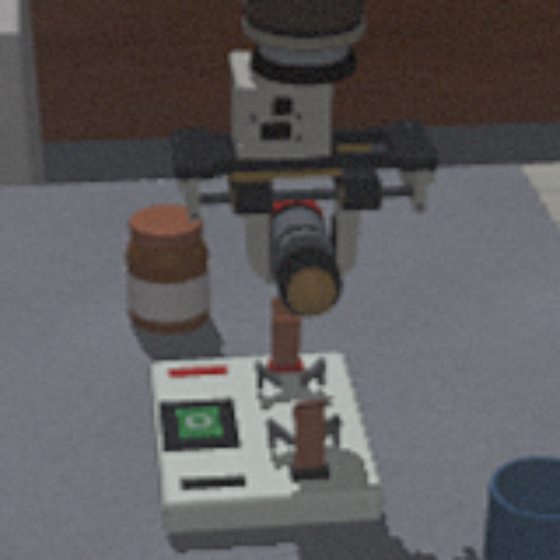

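View pics/top2.png

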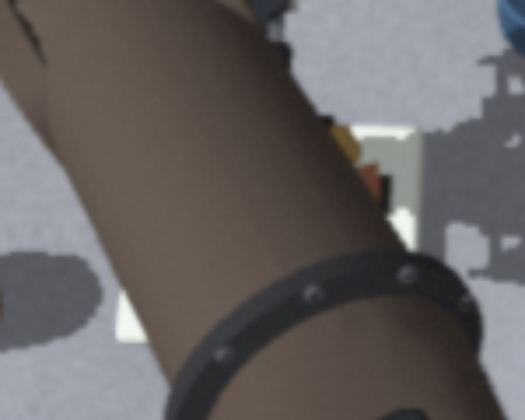

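```bash
cat > m.py <<'E'
import pickle,numpy as np,cv2,sys
from h import *
d=pickle.load(open(sys.argv[1],"rb"));p=np.array(list(map(float,sys.argv[2:5])))
for n in("side","top"):
    g=d[n];C=cloud(g)*1000;h=cv2.cvtColor(g["frame"],cv2.COLOR_BGR2HSV);H,S,V=[h[...,i].astype(int) for i in range(3)]
    A=C-(p+[0,0,19])
    reg=(g["depth"]>0)&(abs(A[...,0])<32)&(abs(A[...,2])<32)&(abs(A[...,1])<90)
    b=reg&(A[...,1]<-20)
    cap=b&(H>8)&(H<30)&(S>80)&(A[...,1]<-50)
    for nm,m in(("cap",cap),("allneg",b),("redband",reg&((H<8)|(H>172))&(S>120)&(A[...,1]>20))):
        P=A[m]
        if len(P)>5: print(n,nm,len(P),"min",P.min(0).round(1),"max",P.max(0).round(1),"mean",P.mean(0).round(1))
    v,u=np.nonzero(cap)
    if len(u)>5:
        print("cap px bbox",u.min(),u.max(),v.min(),v.max()); 
        # expected pixels of -y tip
        y=np.array([.0157,1,0]);print("pred tip px",proj(g,(p+[0,0,19]-76*y)/1000),"pred cap base",proj(g,(p+[0,0,19]-67*y)/1000))
E
python3 m.py im2.pkl 618.9 183.8 162.9
```

```text
side cap 143 min [-17.9 -76.9 -14.9] max [ 17.8 -55.4  19.5] mean [ -1.4 -69.2   4.7]
side allneg 353 min [-24.2 -76.9 -19.4] max [ 22.6 -20.1  26.9] mean [ -3.3 -55.6  10.6]
side redband 23 min [-14.4  36.4  10.2] max [23.4 56.3 27.8] mean [ 2.7 43.6 21.8]
cap px bbox 262 275 137 149
pred tip px [[268.95729672 145.72719741]] pred cap base [[268.50038423 144.07570173]]
top cap 42 min [ -9.6 -75.    3.4] max [ 13.  -57.9  21.2] mean [  2.  -67.8  12.8]
top allneg 64 min [ -9.6 -76.4  -2.2] max [ 19.9 -51.8  21.2] mean [  4.  -67.3  10.8]
cap px bbox 224 232 196 206
pred tip px [[232.84596347 202.71258389]] pred cap base [[228.90545568 202.60100511]]
```

```bash
python3 plan.py 617 188.8 95 -0.9; python3 - <<'E'
import pickle,numpy as np
from h import *
d=pickle.load(open("im0.pkl","rb"))
for n in("top","side"):
    C=cloud(d[n])*1000
    for a,b in((95,240),(240,300)):
        for z0,z1 in((70,85),(85,93),(93,104)):
            M=(C[...,2]>z0)&(C[...,2]<z1)&(C[...,1]>a)&(C[...,1]<b)&(C[...,0]>590)&(C[...,0]<645);P=C[M]
            if len(P)>2: print(n,a,z0,len(P),"x",P[:,0].min().round(),P[:,0].max().round(),"y",np.percentile(P[:,1],[5,50,95]).round(1))
E
```

```text
t 6.13 p [618.8 184.2 162.9] jaw deg -1.13 z [ 2.e-04 -1.e-04 -1.e+00] F [ 0.3  0.5 -2.6] w 0.51 q [-0.08  0.57 -0.45  1.57  0.27  1.07 -0.62]
slide [ 4.5 -1.9 67.9]
roll -0.004
top 95 70 14 x 602.0 627.0 y [107.7 117.2 119.7]
top 95 85 24 x 603.0 626.0 y [109.6 114.2 117.4]
top 95 93 21 x 602.0 625.0 y [103.8 106.3 109.1]
top 240 70 21 x 605.0 625.0 y [257.5 260.4 265.4]
top 240 85 35 x 606.0 629.0 y [259.2 264.5 268.6]
top 240 93 24 x 605.0 628.0 y [265.5 270.2 272.6]
side 95 70 51 x 604.0 628.0 y [105.  109.  114.8]
side 95 85 21 x 604.0 625.0 y [107.9 112.4 114.9]
side 95 93 16 x 605.0 627.0 y [105.  106.5 109.7]
side 240 70 24 x 607.0 630.0 y [255.8 263.9 270.4]
side 240 85 33 x 606.0 631.0 y [257.4 263.5 269.7]
side 240 93 23 x 607.0 628.0 y [264.6 269.2 274. ]
```

Request:
jog_arm(increments=[{"slide": [2,-1,5],"roll": 0.0,"gripper": 0},{"slide": [4,-2,15],"roll": 0.0,"gripper": 0},{"slide": [4,-2,27],"roll": -0.004,"gripper": 0},{"slide": [4,-2,39],"roll": -0.004,"gripper": 0},{"slide": [4,-2,50],"roll": -0.004,"gripper": 0},{"slide": [4,-2,58],"roll": -0.004,"gripper": 0},{"slide": [4,-2,61],"roll": -0.004,"gripper": 0},{"slide": [4,-2,62],"roll": -0.004,"gripper": 0},{"slide": [4,-2,62],"roll": -0.004,"gripper": 0},{"slide": [4,-2,62],"roll": -0.004,"gripper": 0}])

```text
clock: 6.97
position: [0.6172, 0.1889, 0.1012]
ee_rot: [2.238, 2.204, 0.001]
force: [-0.4, 0.2, -2.9]
width: 0.509
```

```bash
python3 - <<'E'
from cell import arm
import cv2,pickle
d={}
for n in("top","side"):
    d[n]=arm.get_image(n);f=d[n]["frame"]; f=f[160:280,130:280] if n=="top" else f[80:220,200:320]
    cv2.imwrite(f"pics/{n}3.png",cv2.resize(f,None,fx=4,fy=4))
pickle.dump(d,open("im3.pkl","wb"))
p=arm.observe()["position"]*1000
import os;os.system("python3 m.py im3.pkl %f %f %f"%tuple(p))
E
python3 plan.py 616.5 188.2 47 -0.9
```

```text
side cap 138 min [-18.  -80.1 -31.9] max [ 18.6 -55.6  20.9] mean [ -1.1 -69.7   4.2]
side allneg 359 min [-24.5 -83.7 -31.9] max [ 21.6 -20.2  26.1] mean [ -2.9 -56.7   9.1]
cap px bbox 261 274 157 176
pred tip px [[267.71606909 165.70087544]] pred cap base [[267.28086059 163.98263919]]
top cap 26 min [-13.1 -85.2 -30.5] max [ 13.5 -63.6  15.2] mean [  1.8 -75.1  -7.2]
top allneg 46 min [-13.1 -85.2 -30.5] max [ 19.5 -56.6  15.2] mean [  3.3 -75.5  -9.3]
cap px bbox 228 238 202 215
pred tip px [[233.30947457 208.53491086]] pred cap base [[229.59101491 208.42880229]]
t 7.07 p [617.2 188.9 101.4] jaw deg -0.86 z [ 1.1e-03  4.0e-04 -1.0e+00] F [-0.1  0.7 -2.5] w 0.508 q [-0.1   0.63 -0.43  1.63  0.31  0.95 -0.65]
slide [-0.8 -0.8 54.4]
roll 0.001
```

View pics/side3.png

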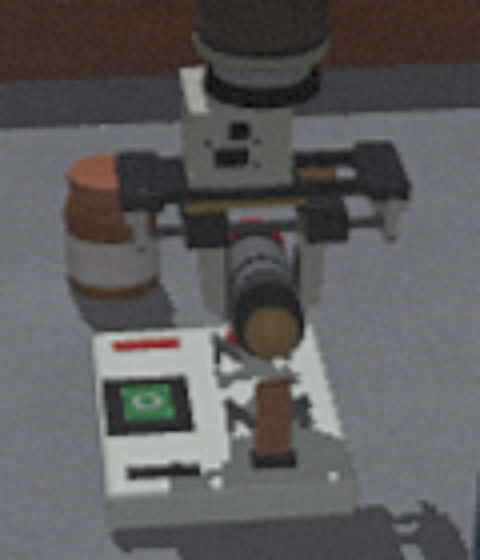

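View pics/top3.png

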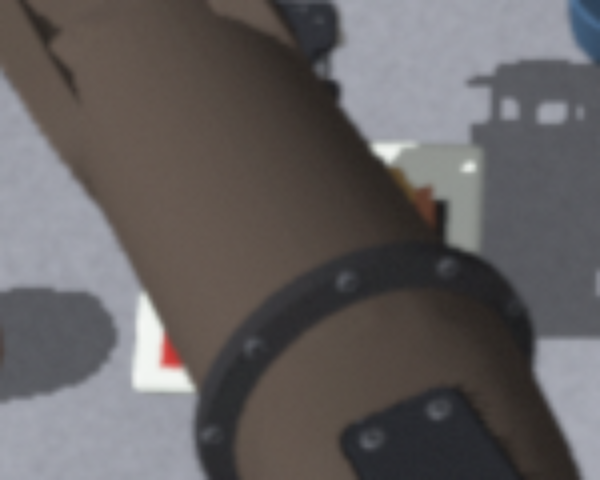

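The battery cap sits centred above the black clip (cap at (272,330) in the side crop, clip at (275,410)). Next is a staged press.

Request:
jog_arm(increments=[{"slide": [-1,-1,4],"roll": 0,"gripper": 0},{"slide": [-1,-1,10],"roll": 0,"gripper": 0},{"slide": [-1,-1,15],"roll": 0,"gripper": 0},{"slide": [-1,-1,20],"roll": 0,"gripper": 0},{"slide": [-1,-1,24],"roll": 0,"gripper": 0},{"slide": [-1,-1,27],"roll": 0,"gripper": 0},{"slide": [-1,-1,30],"roll": 0,"gripper": 0},{"slide": [-1,-1,32],"roll": 0,"gripper": 0},{"slide": [-1,-1,34],"roll": 0,"gripper": 0},{"slide": [-1,-1,35],"roll": 0,"gripper": 0}], newtons=60)

```text
clock: 7.9
position: [0.6189, 0.1897, 0.0696]
ee_rot: [2.236, 2.203, 0.012]
force: [-3.0, -1.1, 26.0]
width: 0.505
```

```bash
python3 plan.py 616.5 188.2 47 -0.9
```

```text
t 7.9 p [618.9 189.7  69.6] jaw deg -0.85 z [ 0.0074  0.0031 -1.    ] F [-3.  -1.1 26. ] w 0.505 q [-0.11  0.66 -0.42  1.66  0.33  0.89 -0.67]
slide [-1.6 -2.5 22.6]
roll 0.001
```

```bash
python3 - <<'E'
from cell import arm
import cv2,pickle
d={}
for n in("side",):
    d[n]=arm.get_image(n);f=d[n]["frame"]; f=f[100:220,210:310]
    cv2.imwrite(f"pics/{n}4.png",cv2.resize(f,None,fx=5,fy=5))
E
python3 plan.py
```

```text
t 7.95 p [618.9 189.7  69.3] jaw deg -0.86 z [ 0.0073  0.0032 -1.    ] F [ 2.9  1.  11. ] w 0.508 q [-0.11  0.66 -0.42  1.66  0.33  0.89 -0.67]
```

View pics/side4.png

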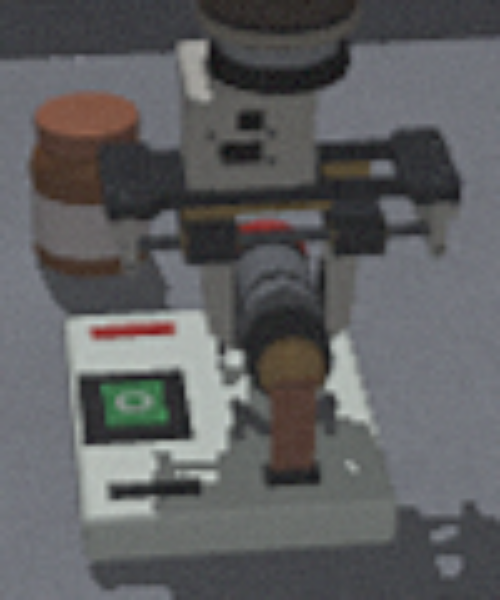

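Request:
jog_arm(increments=[{"slide": [0,-1,2],"roll": 0,"gripper": 0},{"slide": [-1,-1,4],"roll": 0,"gripper": 0},{"slide": [-1,-1,6],"roll": 0,"gripper": 0},{"slide": [-1,-1,8],"roll": 0,"gripper": 0},{"slide": [-1,-1,10],"roll": 0,"gripper": 0},{"slide": [-1,-1,12],"roll": 0,"gripper": 0},{"slide": [-1,-1,14],"roll": 0,"gripper": 0},{"slide": [-1,-1,16],"roll": 0,"gripper": 0},{"slide": [-1,-1,17],"roll": 0,"gripper": 0},{"slide": [-1,-1,18],"roll": 0,"gripper": 0}])

```text
clock: 8.78
position: [0.6171, 0.1879, 0.0495]
ee_rot: [2.236, 2.203, 0.008]
force: [1.8, 1.8, 12.3]
width: 0.509
```

```bash
python3 plan.py 616.5 188.2 47 -0.9
```

```text
t 8.78 p [617.1 187.9  49.5] jaw deg -0.85 z [ 0.0049  0.0019 -1.    ] F [ 1.8  1.8 12.3] w 0.509 q [-0.11  0.68 -0.41  1.67  0.34  0.85 -0.68]
slide [ 0.3 -0.7  2.5]
roll 0.001
```

Request:
jog_arm(increments=[{"slide": [0,0,1],"roll": 0,"gripper": 0},{"slide": [0,0,2],"roll": 0,"gripper": 0},{"slide": [0,0,3],"roll": 0,"gripper": 0},{"slide": [0,0,3],"roll": 0,"gripper": 0},{"slide": [0,0,3],"roll": 0,"gripper": 0},{"slide": [0,0,3],"roll": 0,"gripper": 0},{"slide": [0,0,3],"roll": 0,"gripper": 0},{"slide": [0,0,3],"roll": 0,"gripper": 0},{"slide": [0,0,3],"roll": 0,"gripper": 0},{"slide": [0,0,3],"roll": 0,"gripper": 0}])

```text
clock: 9.62
position: [0.6171, 0.189, 0.0467]
ee_rot: [2.236, 2.205, 0.009]
force: [3.7, 3.1, 9.6]
width: 0.505
```

```bash
python3 plan.py 616.5 188.2 47 -0.9;python3 - <<'E'
from cell import arm
import cv2,pickle
d={}
for n in("side","top"):
    d[n]=arm.get_image(n);f=d[n]["frame"]; f=f[110:220,210:310] if n=="side" else f[160:280,130:280]
    cv2.imwrite(f"pics/{n}5.png",cv2.resize(f,None,fx=5,fy=5))
pickle.dump(d,open("im5.pkl","wb"))
p=arm.observe()["position"]*1000
import os;os.system("python3 m.py im5.pkl %f %f %f"%tuple(p))
E
python3 plan.py
```

```text
t 9.62 p [617.1 189.   46.7] jaw deg -0.8 z [ 0.0052  0.0031 -1.    ] F [3.7 3.1 9.6] w 0.505 q [-0.11  0.69 -0.41  1.67  0.35  0.85 -0.68]
slide [-0.8 -0.6 -0.4]
roll 0.002
side cap 80 min [-17.7 -86.6 -27.4] max [ 15.5 -63.8  30.7] mean [ -3.4 -76.3   5.4]
side allneg 457 min [-31.3 -89.7 -32. ] max [ 31.3 -20.1  32. ] mean [ -3.  -61.6   3.4]
side redband 18 min [-10.4  42.   17. ] max [20.2 69.6 27.3] mean [ 0.4 53.5 24.7]
cap px bbox 261 273 175 192
pred tip px [[267.42911003 183.30739507]] pred cap base [[267.00622383 181.52930005]]
top cap 9 min [ -2.7 -82.8  17.4] max [ 10.  -76.1  31.6] mean [  4.2 -80.   27.5]
top allneg 30 min [ -2.7 -89.6 -31.9] max [ 25.2 -63.   31.7] mean [  7.  -81.9   2.5]
cap px bbox 235 237 207 211
pred tip px [[235.47902079 212.67136709]] pred cap base [[231.93858331 212.56979276]]
t 9.72 p [617.1 189.   46.7] jaw deg -0.8 z [ 0.0053  0.0031 -1.    ] F [ 3.1  3.6 10.4] w 0.51 q [-0.11  0.69 -0.41  1.67  0.35  0.85 -0.68]
```

View pics/side5.png

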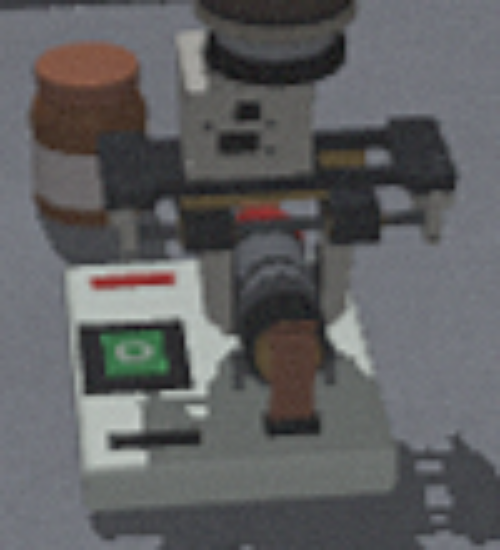

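Request:
jog_arm(increments=[{"slide": [0,0,0],"roll": 0,"gripper": 0.6},{"slide": [0,0,0],"roll": 0,"gripper": 0.8},{"slide": [0,0,0],"roll": 0,"gripper": 0.9},{"slide": [0,0,0],"roll": 0,"gripper": 0.9},{"slide": [0,0,-3],"roll": 0,"gripper": 0.9},{"slide": [0,0,-12],"roll": 0,"gripper": 0.9},{"slide": [0,0,-30],"roll": 0,"gripper": 0.9},{"slide": [0,0,-55],"roll": 0,"gripper": 0.9},{"slide": [0,0,-80],"roll": 0,"gripper": 0.9},{"slide": [0,0,-90],"roll": 0,"gripper": 0.9}])

```text
clock: 10.55
position: [0.6162, 0.1877, 0.1389]
ee_rot: [2.237, 2.204, 0.007]
force: [0.7, 0.3, -0.0]
width: 0.901
```

```bash
python3 plan.py 536.5 189.9 100 ;python3 - <<'E'
from cell import arm
import cv2,pickle
d={}
for n in("side","top"):
    d[n]=arm.get_image(n);f=d[n]["frame"]; f=f[110:220,210:310] if n=="side" else f[160:280,130:280]
    cv2.imwrite(f"pics/{n}6.png",cv2.resize(f,None,fx=5,fy=5))
pickle.dump(d,open("im6.pkl","wb"))
from h import *
import numpy as np
for n in d:
    g=d[n];C=cloud(g)*1000;A=C-[616.8,188.5,66]
    for a,b in((-76,-60),(-50,-15),(-15,15),(15,50)):
        M=(g["depth"]>0)&(abs(A[...,0])<15)&(A[...,1]>a)&(A[...,1]<b)&(A[...,2]>5)&(A[...,2]<35);P=A[M]
        if len(P)>5:print(n,a,b,len(P),"ztop",np.percentile(P[:,2],[50,90,97]).round(1),"xatTop",P[P[:,2]>np.percentile(P[:,2],90)][:,0].mean().round(1))
    for a,b in((95,115+0),(255,285)):
        M=(C[...,2]>93)&(C[...,2]<103)&(C[...,1]>a)&(C[...,1]<b)&(C[...,0]>600)&(C[...,0]<635);P=C[M]
        if len(P)>2: print(n,"lip",len(P),np.percentile(P[:,1],[5,50,95]).round(1))
E
```

```text
t 10.55 p [616.2 187.7 138.9] jaw deg -0.86 z [ 0.0042  0.0018 -1.    ] F [ 0.7  0.3 -0. ] w 0.901 q [-0.09  0.59 -0.45  1.6   0.29  1.02 -0.63]
slide [  0.9 -79.9  38.5]
side -76 -60 26 ztop [17.2 22.5 22.8] xatTop -6.7
side -50 -15 72 ztop [23.5 26.1 26.9] xatTop 0.5
side -15 15 58 ztop [23.6 25.6 26.5] xatTop -3.6
side 15 50 66 ztop [23.3 26.  27.3] xatTop -0.2
side lip 18 [104.3 106.3 109.3]
side lip 22 [262.8 269.8 273.1]
top -76 -60 27 ztop [18.1 21.1 22. ] xatTop -5.9
top lip 22 [104.  106.6 111.2]
```

View pics/side6.png

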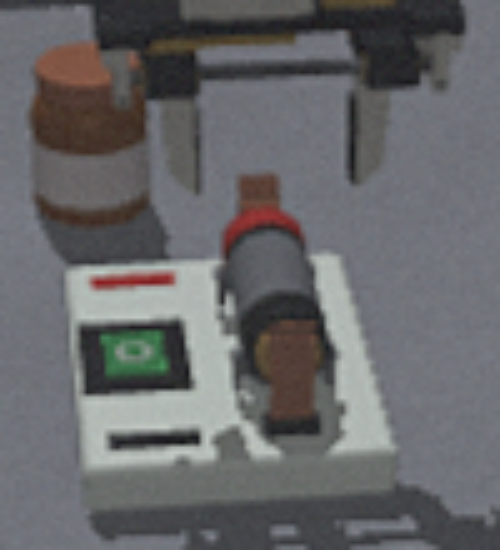

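The battery looks home: crown about 24 mm above the 66 mm axis, level along its length, and clip lips at y = 106 and 270 as they were at rest. Next I'll move over the key and shut the gripper. I'll also turn it 90° so its body stays clear of the battery.

Request:
jog_arm(increments=[{"slide": [0,-5,-5],"roll": 0.05,"gripper": 0.8},{"slide": [0,-20,-8],"roll": 0.15,"gripper": 0.6},{"slide": [1,-40,-8],"roll": 0.27,"gripper": 0.4},{"slide": [1,-60,-8],"roll": 0.39,"gripper": 0.2},{"slide": [1,-75,-8],"roll": 0.51,"gripper": 0},{"slide": [1,-80,-8],"roll": 0.63,"gripper": 0},{"slide": [1,-80,-8],"roll": 0.75,"gripper": 0},{"slide": [1,-80,-8],"roll": 0.87,"gripper": 0},{"slide": [1,-80,-8],"roll": 0.99,"gripper": 0},{"slide": [1,-80,-8],"roll": 1.11,"gripper": 0}], newtons=20)

```text
clock: 11.48
position: [0.534, 0.1884, 0.1415]
ee_rot: [3.065, 0.685, -0.003]
force: [-0.1, 0.3, 0.0]
width: 0.222
```

```bash
python3 plan.py 536.5 190 50 -91
```

```text
t 11.48 p [534.  188.4 141.5] jaw deg -64.81 z [-0.0018 -0.001  -1.    ] F [-0.1  0.3  0. ] w 0.222 q [-0.28  0.44 -0.2   1.81  0.11  0.91 -1.67]
slide [ 3.1 -0.4 91.4]
roll 0.457
```

Request:
jog_arm(increments=[{"slide": [1,0,5],"roll": 0.1,"gripper": 0},{"slide": [3,0,15],"roll": 0.2,"gripper": 0},{"slide": [3,0,28],"roll": 0.3,"gripper": 0},{"slide": [3,0,42],"roll": 0.4,"gripper": 0},{"slide": [3,0,56],"roll": 0.457,"gripper": 0},{"slide": [3,0,70],"roll": 0.457,"gripper": 0},{"slide": [3,0,80],"roll": 0.457,"gripper": 0},{"slide": [3,0,86],"roll": 0.457,"gripper": 0},{"slide": [3,0,90],"roll": 0.457,"gripper": 0},{"slide": [3,0,90],"roll": 0.457,"gripper": 0}])

```text
clock: 12.32
position: [0.537, 0.19, 0.0518]
ee_rot: [3.141, -0.017, -0.002]
force: [0.5, 0.5, -0.2]
width: 0.005
```

```bash
python3 plan.py 536.5 190 33.5 -91;python3 - <<'E'
from cell import arm
import cv2
f=arm.get_image("side")["frame"];cv2.imwrite("pics/side7.png",cv2.resize(f[110:220,200:310],None,fx=5,fy=5))
E
```

```text
t 12.32 p [537.  190.   51.8] jaw deg -90.63 z [-1.3e-03 -6.0e-04 -1.0e+00] F [ 0.5  0.5 -0.2] w 0.005 q [-0.37  0.55 -0.08  1.88  0.07  0.71 -2.08]
slide [-0.5 -0.  18.3]
roll 0.006
```

View pics/side7.png

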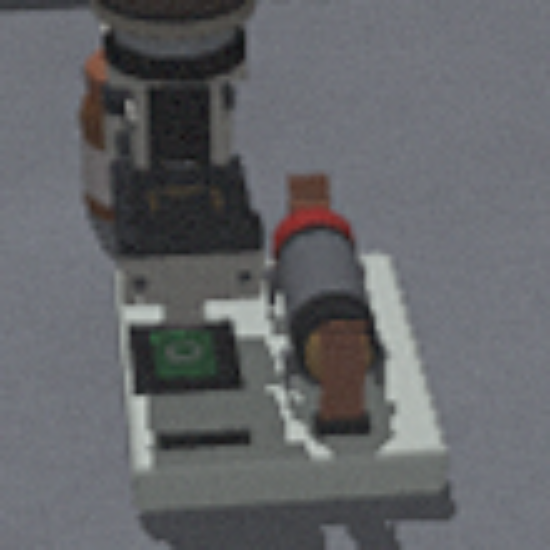

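```bash
python3 - <<'E'
import pickle
from h import *
g=pickle.load(open("im6.pkl","rb"))["side"]
print((proj(g,[[.537,.19,.052],[.537,.19,.071],[.537,.19,.0335]])-[200,110])*5)
E
```

```text
[[178.61421696 323.30542157]
 [177.71806081 294.24353693]
 [179.4728446  351.15027589]]
```

Request:
jog_arm(increments=[{"slide": [0,0,5],"roll": 0,"gripper": 0},{"slide": [0,0,11],"roll": 0,"gripper": 0},{"slide": [0,0,15],"roll": 0,"gripper": 0},{"slide": [0,0,17],"roll": 0,"gripper": 0},{"slide": [0,0,18],"roll": 0,"gripper": 0},{"slide": [0,0,19],"roll": 0,"gripper": 0},{"slide": [0,0,20],"roll": 0,"gripper": 0},{"slide": [0,0,20],"roll": 0,"gripper": 0},{"slide": [0,0,20],"roll": 0,"gripper": 0},{"slide": [0,0,20],"roll": 0,"gripper": 0}])

```text
clock: 13.2
position: [0.5375, 0.1902, 0.0329]
ee_rot: [3.141, -0.018, 0.0]
force: [-1.1, -0.1, 3.7]
width: 0.006
```

```bash
python3 plan.py
```

```text
t 13.2 p [537.5 190.2  32.9] jaw deg -90.65 z [ 0.e+00 -1.e-04 -1.e+00] F [-1.1 -0.1  3.7] w 0.006 q [-0.38  0.58 -0.08  1.9   0.07  0.67 -2.08]
```

Request:
jog_arm(increments=[{"slide": [0,0,1],"roll": 0,"gripper": 0},{"slide": [0,0,2],"roll": 0,"gripper": 0},{"slide": [0,0,3],"roll": 0,"gripper": 0},{"slide": [0,0,3],"roll": 0,"gripper": 0},{"slide": [0,0,3],"roll": 0,"gripper": 0},{"slide": [0,0,3],"roll": 0,"gripper": 0},{"slide": [0,0,3],"roll": 0,"gripper": 0},{"slide": [0,0,3],"roll": 0,"gripper": 0},{"slide": [0,0,3],"roll": 0,"gripper": 0},{"slide": [0,0,3],"roll": 0,"gripper": 0}])

```text
clock: 14.03
position: [0.5375, 0.1902, 0.0305]
ee_rot: [-3.142, 0.018, -0.001]
force: [-4.7, -2.0, 12.3]
width: 0.006
```

```bash
python3 plan.py
```

```text
t 14.03 p [537.5 190.2  30.5] jaw deg -90.65 z [ 3.e-04  0.e+00 -1.e+00] F [-4.7 -2.  12.3] w 0.006 q [-0.38  0.58 -0.08  1.9   0.07  0.67 -2.08]
```

12.3 N was held on the key for over half a second. Lifting off now to verify.

Request:
jog_arm(increments=[{"slide": [0,0,-3],"roll": 0,"gripper": 0},{"slide": [0,0,-12],"roll": 0,"gripper": 0},{"slide": [0,0,-30],"roll": 0,"gripper": 0},{"slide": [0,0,-55],"roll": 0,"gripper": 0},{"slide": [0,0,-85],"roll": 0,"gripper": 0},{"slide": [10,0,-110],"roll": 0,"gripper": 0},{"slide": [30,0,-125],"roll": 0,"gripper": 0},{"slide": [30,0,-130],"roll": 0,"gripper": 0},{"slide": [30,0,-130],"roll": 0,"gripper": 0},{"slide": [30,0,-130],"roll": 0,"gripper": 0}])

```text
clock: 14.87
position: [0.5669, 0.1899, 0.1593]
ee_rot: [3.141, -0.018, -0.001]
force: [0.0, 0.4, -0.9]
width: 0.005
```

```bash
python3 plan.py 350 -100 200; python3 - <<'E'
from cell import arm
print(arm.observe()["dq"].round(3))
E
```

```text
t 14.87 p [566.9 189.9 159.3] jaw deg -90.65 z [-7.e-04 -1.e-04 -1.e+00] F [ 0.   0.4 -0.9] w 0.005 q [-0.35  0.46 -0.08  1.72  0.04  0.97 -2.04]
slide [-213.6  292.3  -40.5]
[-0.005  0.011 -0.005  0.026 -0.001 -0.003 -0.001]
```

Moving away so the top camera can see the dock.

Request:
jog_arm(increments=[{"slide": [-15,20,-10],"roll": 0,"gripper": 0},{"slide": [-35,50,-20],"roll": 0,"gripper": 0},{"slide": [-55,80,-30],"roll": 0,"gripper": 0},{"slide": [-75,110,-35],"roll": 0,"gripper": 0},{"slide": [-95,140,-40],"roll": 0,"gripper": 0},{"slide": [-115,170,-40],"roll": 0,"gripper": 0},{"slide": [-130,195,-40],"roll": 0,"gripper": 0},{"slide": [-140,210,-40],"roll": 0,"gripper": 0},{"slide": [-140,210,-40],"roll": 0,"gripper": 0},{"slide": [-140,210,-40],"roll": 0,"gripper": 0}])

```text
clock: 15.7
position: [0.4236, -0.0189, 0.1989]
ee_rot: [3.141, -0.02, -0.003]
force: [0.8, 0.2, -1.1]
width: 0.005
```

```bash
python3 plan.py; python3 - <<'E'
from cell import arm
import cv2,pickle,numpy as np
from h import *
d={}
for n in("side","top"):
    d[n]=arm.get_image(n);f=d[n]["frame"]; f=f[110:220,200:310] if n=="side" else f[180:270,150:260]
    cv2.imwrite(f"pics/{n}8.png",cv2.resize(f,None,fx=5,fy=5))
cv2.imwrite("pics/top8f.png",d["top"]["frame"])
pickle.dump(d,open("im8.pkl","wb"))
for n in d:
    g=d[n];C=cloud(g)*1000
    A=C-[616.8,188.5,66]
    for a,b in((-50,-15),(-15,15),(15,50)):
        M=(g["depth"]>0)&(abs(A[...,0])<24)&(A[...,1]>a)&(A[...,1]<b)&(A[...,2]>5)&(A[...,2]<35);P=A[M]
        if len(P)>5:print(n,a,b,len(P),"z",np.percentile(P[:,2],[50,90,97]).round(1),"x",P[:,0].min().round(1),P[:,0].max().round(1))
    for a,b in((98,115),(255,285)):
        M=(C[...,2]>93)&(C[...,2]<103)&(C[...,1]>a)&(C[...,1]<b)&(C[...,0]>600)&(C[...,0]<635);P=C[M]
        if len(P)>2: print(n,"lip",len(P),np.percentile(P[:,1],[5,50,95]).round(1))
g=d["top"];h=cv2.cvtColor(g["frame"],cv2.COLOR_BGR2HSV);H,S=h[...,0].astype(int),h[...,1];C=cloud(g)*1000
P=C[((H<8)|(H>172))&(S>130)&(C[...,2]>60)&(C[...,1]>200)&(C[...,1]<260)];print("red band y",np.percentile(P[:,1],[3,50,97]).round(1),len(P))
E
```

```text
t 15.7 p [423.6 -18.9 198.9] jaw deg -90.74 z [-1.8e-03 -1.0e-04 -1.0e+00] F [ 0.8  0.2 -1.1] w 0.005 q [-0.06  0.14 -0.03  2.07  0.    0.93 -1.67]
side -50 -15 116 z [21.6 25.5 26.4] x -23.8 22.5
side -15 15 87 z [22.4 25.1 26.8] x -23.6 23.6
side 15 50 104 z [21.8 25.7 26.8] x -23.5 23.0
side lip 17 [104.  107.3 108.9]
side lip 21 [264.2 270.2 274.7]
top -50 -15 243 z [20.1 24.7 26.1] x -24.0 19.4
top -15 15 216 z [20.6 24.7 26.4] x -23.0 21.6
top 15 50 252 z [20.7 24.7 26.1] x -23.4 21.1
top lip 19 [103.9 106.3 108.9]
top lip 24 [267.4 269.8 272.6]
red band y [228.7 237.4 246.9] 138
```

View pics/top8.png

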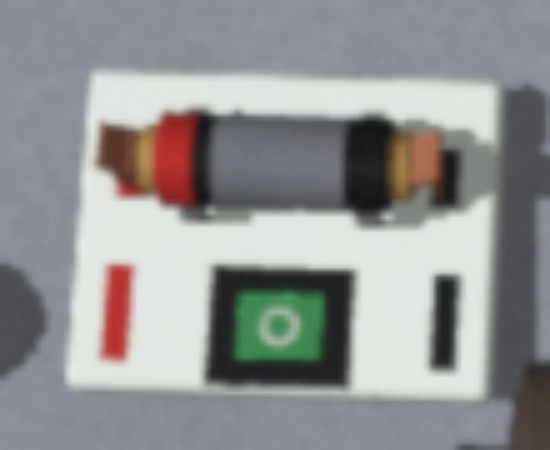

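View pics/top8f.png

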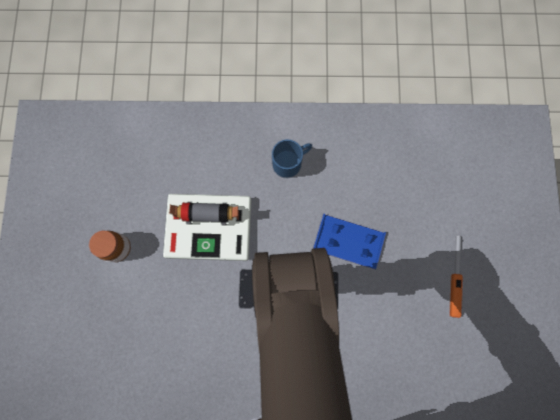

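View pics/side8.png

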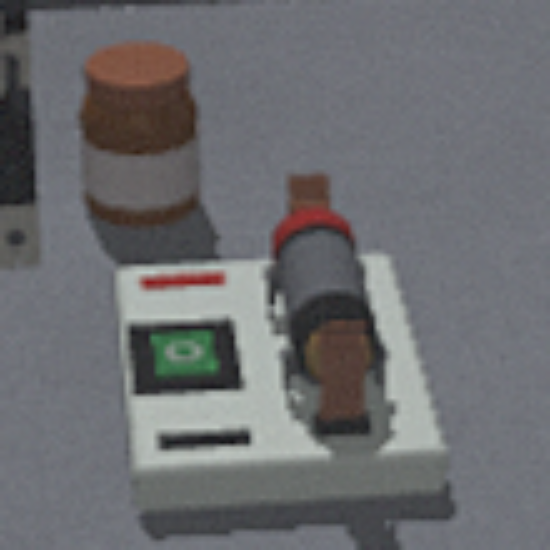

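The top view shows the battery lying square in the bay, red end at the red clip (crop (125–180,160)). Both lips are at their rest positions, and the mug, jar and lighter sit at the same pixels as at the start. Handing in.

```bash
python3 -c "
from cell import arm
print(arm.sign_off())"
```

```text
the job is handed in; nothing more can be done
None
```

The battery is in the dock with its red end at the red clip, the green key has been pressed, and I handed the job in at about 15.8 s of the 54 s allowed. Sign-off reports no verdict, so the result rests on my own checks.

**What I did:** I gripped the battery at mid-length, carried it over the dock and pressed it down in stages. The highest force I read during the press was 26 N, between steps. I then pressed the key with the shut gripper at 12.3 N, read at the end of the step after holding for over half a second. Finally I moved the arm clear.

**Last checks:**
- **Battery height:** its top is level along its length, about 24–25 mm above the 66 mm seat axis, where 24 mm is expected.
- **Battery position:** the end of the red band puts its centre at y ≈ 188.9 mm. My estimates of the seat ranged from about 187.5 to 191 mm.
- **Clips:** both lips are at y ≈ 106 and 270 mm, within about 1 mm of their rest positions.
- **Other things:** the mug, jar and lighter sit at the same pixels as at the start.
- **Arm:** it is touching nothing.

**Disagreements:** the two cameras differed by up to about 3 mm on the dock's position. Depth readings of the battery's top scatter 1–2 mm high. Neither is large enough to change these results. No check failed.

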